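# Space the specimen holders on the rail with the spacer block

### The arm

A 6-joint arm with a two-finger parallel gripper is mounted at the origin on a cart in front of the work surface, level with it; the furniture and walls round the work are solid. World frame = base frame: x ahead of the robot, y to its left, z up, the work surface at z = 0. Lengths are in m, angles in degrees, forces in N, time in s.
With the tool pointing down it reaches from about 0.325 to 0.9 m from the base axis. Payload 3.5 kg.
Tool frame: the origin (TCP) lies between the finger pads; the fingertips stand 11 mm ahead of it and the grasp point (between the pads) lies 8 mm behind it; z points along the fingers, y is the line along which they close (so a half turn about z gives the same grasp; the last joint's range is limited). The gripper opens to 85 mm and grips with 20 to 120 N. Pads are 22 mm wide; open, the fingers measure 114 mm over their backs; the gripper's body (76 mm by 85 mm) begins 54 mm behind the grasp point. The pads swing forward as they close: fully open they stand 13 mm farther back than shut.
Start: joints at [-73.19, 15.837, -1.513, 72.651, 0, 84.076], TCP at [0.242, -0.576, 0.242] pointing down, gripper open.
Joint ranges: [-178.77, 178.77], [-48.84, 107.48], [-61.69, 71.31], [-111.58, 123.2], [-90, 87.43], [-180, 180]. Speed limits (degrees/s): [147.25, 147.25, 180, 180, 180, 180].

### API

Orientations are given as [roll, pitch, yaw] about the fixed x, y, z axes, in that order (R = Rz(yaw) Ry(pitch) Rx(roll)).
In Python, from plant import env gives the robot as it stands.
- The arm moves only by the tool drive_tool, never from a script. Its argument "plan" is a list of rows, each a list of 3 entries, a list of its own where there are three numbers: the shift along the tool's x, y, z each as a share of 0.05 m, from -1 to 1, then the turn, a rotation vector about the tool's x, y, z each as a share of 0.12 rad, from -1 to 1, then the opening, from 0 (shut) to 1 (fully open). In form: [[[tx, ty, tz], [ax, ay, az], claw], ...]. A call has exactly 5 rows; each row shifts and turns the commanded pose from where the row before left it, along the tool's axes as they then stand; what a row does not reach is not made up. A row lasts 1/10 s, in which the tool goes at most 50 mm and 8.59 degrees, less where a joint would pass 70% of its speed; a pose out of reach is approached as far as the arm can. A call with a number of a shift or a turn outside -1 to 1 is refused whole. A call with a gripper value outside its range is refused whole. The fingers move at their own pace and stop on an object; "grip_force" is the grip in N (left out, the last holds). Time passes only in rows, so rows that do not move let the fingers close, or fill a call up. It gives the time, the measured TCP pose, the force, the opening and the grip force at its end, in the units of the state.
- env.read_state(): the state, without advancing time (a new reading comes with each control period).
- env.read_camera(name): name is "side" or "top" or "wrist"; returns the picture (480x640x3 uint8, red, green, blue); there is no depth.
- env.calibration(name): a dict with "fov_y" (degrees; the focal length in pixels is half the picture's height over the tangent of half this angle, whatever the lens; pixels are square), "cx", "cy" (the principal point, pixels), "xyz" and "rotation" of the camera in the world; the wrist camera has in their place "T_tool_cam" (4x4, takes a point from camera to tool coordinates, whose origin is the TCP and whose axes are the flange's). Camera axes: x right, y down, z forward; pixel columns grow to the right and rows downward; lengths in m; the calibration is good to about 2 mm. A picture is of the moment at which its call begins: read the wrist's pose just before it. calibration takes no time and is no camera call.
- env.finish_job(): hands the job in; it is judged then, once.
The state is a dict: "t": time; "joint_positions": joint angles; "dq": joint speeds; "tau": joint torques, N m; "tool_pos": TCP position; "tcp_rot": TCP orientation; "contact_force": force on the tool from outside, world axes, zero at the start; "moment": the same for the moment, N m; "finger_gap": finger opening in m; "grip_force": force on a finger pad.
Only numpy, scipy, OpenCV 4.12 (cv2) and the standard library are available. Lean on these libraries where they do the work, as an engineer would, in place of code of your own. Each camera call takes 0.05 s, during which the arm holds its last target. There are 200 camera calls.

### The job

The microscope stage steps evenly from specimen to specimen, so space the row on the slotted rail: starting from the clamped holder, stand the thicker of the two steel spacer blocks on the rail against it and slide the middle holder up to the block, then step the block along to the other side of the middle holder and slide the last holder up to it in the same way, without pushing the middle holder out of place again. Both gaps must end up equal to the block's thickness; then stand the block back on the bench, off the rail, and leave the thinner block and the other things on the bench where they are.

Things in the scene. Friction and masses are not known exactly. Their poses are not given: they have to be found in the camera images.
- rail: Slotted aluminium profile, 60 (x) x 368 (y, with its black end caps) x 30 mm high, fixed to the bench. Origin: centre of its underside, on the bench. Its y axis runs along the row, towards the clamped holder; its flat top, 30 mm above the bench, has a 9 mm slot along the middle.
- holder_middle: Second holder in the row: dark steel block 50 (x) x 44 (y) x 22 mm high, bearing a black resin puck (30 mm diameter, top 40 mm above the rail's top) in a collar; thumb screw at its -x side (14 mm out). It only slides along the rail, with a steady 6 N drag, and stays where left. Origin: centre of its underside, on the rail's top; axes as the rail's. Starts 40 to 70 mm (face gap) from the clamped one.
- holder_last: The same sliding holder, third in the row (farthest to -y), also with 6 N drag. Origin and axes as above. It starts with a gap of at least 55 mm to the middle holder; the rail behind it is free.
- clamped_face (a point): Centre of the clamped holder's -y face (towards the middle holder), 11 mm above the rail's top; axes as the rail's. The clamped holder sits at the rail's +y end, is shaped like the other two but has a black clamp lever at its -x side (19 mm out) and cannot move.
- holder_middle_left (a point): Centre of the middle holder's +y face (towards the clamped holder), 11 mm above the rail's top.
- holder_middle_right (a point): Centre of the middle holder's -y face (towards the last holder), 11 mm above the rail's top.
- holder_last_left (a point): Centre of the last holder's +y face (towards the middle holder), 11 mm above the rail's top.
- thick_block: The spacer to use: loose ground steel block, 40 (x) x 20 (y, its gauging thickness) x 65 mm high, about 0.4 kg, standing upright on the bench, with two dark round cross holes in each broad face. Origin: centre of its underside. Grasped by its 40 mm width near the top it stands clear above the 22 mm high holder blocks when it is on the rail.
- thin_block: A second, thinner spacer that is not to be used: 40 (x) x 12 (y) x 65 mm high, otherwise alike. Origin: centre of its underside. The two blocks stand on the bench to the right of the rail and may have changed places.
- loupe: Bystander: small folding loupe, 34 x 63 x 12 mm, behind the rail. Origin: underside.
- puck_amber: Bystander: loose resin puck, 25 mm diameter, 18 mm high, between robot and rail. Origin: underside.
- puck_tall: Bystander: loose resin puck, 30 mm diameter, 22 mm high, between robot and rail. Origin: underside.
- spare_eyepiece: Bystander: black eyepiece standing upright, 45 mm diameter, 50 mm high, at the left rear. Origin: underside.
Not all that is in view belongs to the job. What is shaped like the thick_block but red is not meant.

How it is judged:
By the outcome, as a careful person would: the job done as asked, in the order asked, and still so for the second after the job is handed in, with the robot touching nothing.
It also fails if it takes over 72 s, if anything falls off the work surface, if the arm or the gripper's body presses on something with over 40 N, if the wrist force passes 120 N, or if a joint passes its speed limit or range.

## Working session

There is one attempt and no reset: what is moved stays moved. The work goes in short steps, Python scripts to look and compute and a tool call to move; the robot and the scene stay as the last step left them, time stands still between calls to the robot, and variables do not carry over. Pictures are saved under pics/ and viewed, at most 14 in all, crops included, and the job is handed in when it is done.

Besides the shell and the picture viewer there is one more tool, called as a command line: name --argument value ..., lists and objects as JSON in quotes. drive_tool: Moves the arm, as the interface text tells. Its arguments: {"type":"object","properties":{"plan":{"type":"array","items":{"type":"array"}},"grip_force":{"type":"number"}},"required":["plan"]}

```bash
mkdir -p pics; ls; python3 - <<'E'
from plant import env
import cv2,json,numpy as np
s=env.read_state();print({k:np.round(v,3).tolist() for k,v in s.items()})
for n in ("side","top"):
    cv2.imwrite(f"pics/{n}0.png",env.read_camera(n)[:,:,::-1])
for n in ("side","top","wrist"):
    print(n,env.calibration(n))
E
```

```text
pics
{'t': 0.0, 'joint_positions': [-73.188, 15.879, -1.599, 72.651, 0.002, 84.074], 'dq': [0.035, -0.066, 0.102, -0.078, -0.063, 0.061], 'tau': [0.0, -44.551, 29.521, 0.016, -0.0, 0.0], 'tool_pos': [0.241, -0.576, 0.241], 'tcp_rot': [-179.873, -0.016, 22.737], 'contact_force': [-0.047, 0.558, 0.81], 'moment': [-0.008, -0.024, 0.028], 'grip_force': 0.0, 'finger_gap': 0.086}
side {'fov_y': 57.74657834869786, 'cx': 328.2292341111874, 'cy': 240.91107645033264, 'xyz': array([ 0.17920132, -0.91763609,  0.45288916]), 'rotation': array([-113.33716754,   -0.21188475,  -22.71276753])}
top {'fov_y': 57.9740470475531, 'cx': 322.0833618275207, 'cy': 232.22796118295855, 'xyz': array([ 0.42341396, -0.05158232,  0.92711849]), 'rotation': array([-171.78258835,    0.47218988,  -91.44634472])}
wrist {'fov_y': 69.38868090313379, 'cx': 318.7203169697283, 'cy': 238.58430305737318, 'T_tool_cam': array([[ 5.82180638e-04, -9.49546978e-01, -3.13624294e-01,
         8.11133297e-02],
       [ 9.99999574e-01,  7.77293120e-04, -4.97078656e-04,
         6.03145256e-04],
       [ 7.15777541e-04, -3.13623871e-01,  9.49547026e-01,
        -1.32805074e-01],
       [ 0.00000000e+00,  0.00000000e+00,  0.00000000e+00,
         1.00000000e+00]])}
```

View pics/top0.png

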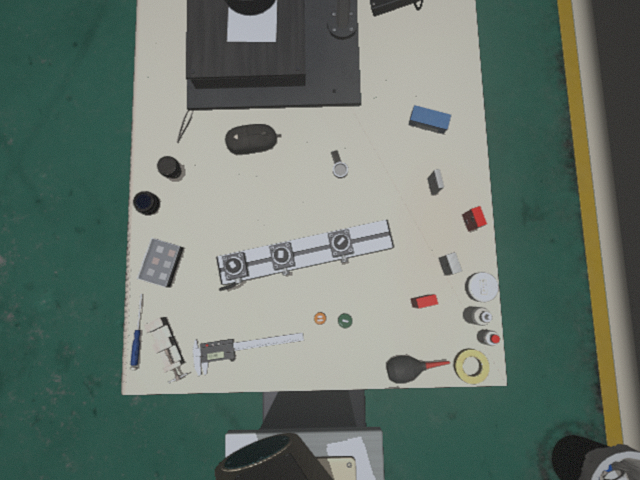

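View pics/side0.png

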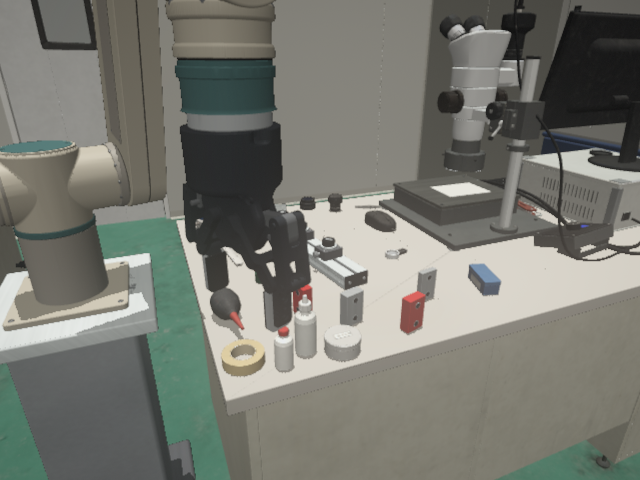

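The top view shows the rail from (218,273) to (393,235). The holders are at (234,265) clamped, (282,256) middle and (341,242) last. Candidates for the thick block are grey at (450,263), grey at (436,181), red at (475,218) and red at (425,300). The red ones are excluded by the description. The side view shows the grey ones at (351,307) and (427,284). I'll compare their thickness in a close crop.

```bash
cat > h.py <<'E'
import numpy as np,cv2
from scipy.spatial.transform import Rotation as Ro
from plant import env
def cam(n,st=None):
    c=env.calibration(n);f=240/np.tan(np.radians(c["fov_y"]/2))
    if n=="wrist":
        T=np.eye(4);T[:3,:3]=Ro.from_euler("xyz",st["tcp_rot"],degrees=True).as_matrix();T[:3,3]=st["tool_pos"]
        T=T@c["T_tool_cam"];R,p=T[:3,:3],T[:3,3]
    else: R,p=Ro.from_euler("xyz",c["rotation"],degrees=True).as_matrix(),np.array(c["xyz"])
    return f,c["cx"],c["cy"],R,p
def ray(C,px,z):
    f,cx,cy,R,p=C;px=np.atleast_2d(np.asarray(px,float))
    d=np.c_[(px[:,0]-cx)/f,(px[:,1]-cy)/f,np.ones(len(px))]@R.T
    return p+d*((z-p[2])/d[:,2])[:,None]
def proj(C,P):
    f,cx,cy,R,p=C;q=(np.atleast_2d(P)-p)@R
    return np.c_[f*q[:,0]/q[:,2]+cx,f*q[:,1]/q[:,2]+cy]
E
python3 - <<'E'
from h import *
C=cam("top")
for n,px,z in (("A",(450,258),.065),("B",(436,174),.065),("rail+",(218,273),.015),("rail-",(393,235),.015),("clamp",(235,264),.07),("mid",(282,255),.07),("last",(341,241),.07),("red1",(475,218),.03),("red2",(425,300),.03),("tall",(345,320),.02)):
    print(n,ray(C,px,z).round(3))
t=cv2.imread("pics/top0.png");s=cv2.imread("pics/side0.png")
r=lambda i:cv2.resize(i,None,fx=5,fy=5,interpolation=cv2.INTER_CUBIC)
a=r(t[155:275,410:490]);b=r(s[255:375,330:410+0]) ;c=r(s[255:315,400:450])
o=np.zeros((600,800,3),np.uint8);o[:,:400]=a;o[:,400:800]=r(s[235:355,330:410])
cv2.imwrite("pics/crop1.png",o)
E
```

```text
A [[ 0.49  -0.301  0.065]]
B [[ 0.662 -0.284  0.065]]
rail+ [[0.474 0.174 0.015]]
rail- [[ 0.545 -0.198  0.015]]
clamp [[0.488 0.126 0.07 ]]
mid [[0.504 0.033 0.07 ]]
last [[ 0.529 -0.085  0.07 ]]
red1 [[ 0.575 -0.369  0.03 ]]
red2 [[ 0.408 -0.254  0.03 ]]
tall [[ 0.371 -0.09   0.02 ]]
```

View pics/crop1.png

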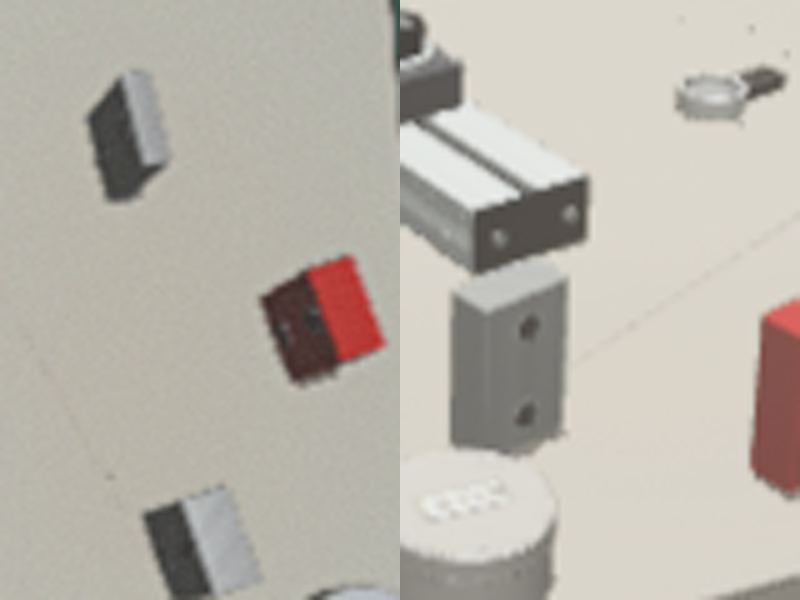

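Crop: the block at top-view (450,263) has a top face about 9 x 20 px, which is 20 x 40 mm, so it is the thick one. The block at (436,181) is about 5 px thick, so it is the thin one. Red is the decoy. I'll write a move calculator and go over block A.

```bash
cat >> h.py <<'E'
def rows(pos,yaw,n,claw=1,s=None):
    """n equal rows from current pose to pos,yaw (tool down); printed in move units"""
    s=s or env.read_state();p=np.array(s["tool_pos"],float);R=Ro.from_euler("xyz",s["tcp_rot"],degrees=True)
    Rt=Ro.from_euler("xyz",[180,0,yaw],degrees=True)
    a=(R.inv()*Rt).as_rotvec()/n;d=(np.array(pos)-p)/n;out=[]
    for i in range(n):
        out.append([R.inv().apply(d).__truediv__(.05).round(3).tolist(),(a/.12).round(2).tolist(),claw]);R=R*Ro.from_rotvec(a)
    for i in range(0,n,5): print(str(out[i:i+5]).replace(" ",""))
E
python3 - <<'E'
from h import *
C=cam("top")
k=ray(C,[(447,255),(455,252.4),(462,271),(453,274.4)],.065);print(k.round(4),k.mean(0))
rows([.49,-.301,.24],107,15)
E
```

```text
[[ 0.4957 -0.2951  0.065 ]
 [ 0.5005 -0.3113  0.065 ]
 [ 0.4632 -0.3226  0.065 ]
 [ 0.457  -0.3044  0.065 ]] [ 0.47907886 -0.30834577  0.065     ]
[[[0.447,-0.21,0.002],[-0.0,-0.0,-0.82],1],[[0.466,-0.165,0.002],[-0.0,-0.0,-0.82],1],[[0.48,-0.119,0.002],[-0.0,-0.0,-0.82],1],[[0.489,-0.071,0.002],[-0.0,-0.0,-0.82],1],[[0.494,-0.023,0.002],[-0.0,-0.0,-0.82],1]]
[[[0.493,0.026,0.002],[-0.0,-0.0,-0.82],1],[[0.489,0.074,0.002],[-0.0,-0.0,-0.82],1],[[0.479,0.121,0.002],[-0.0,-0.0,-0.82],1],[[0.465,0.168,0.002],[-0.0,-0.0,-0.82],1],[[0.446,0.212,0.002],[-0.0,-0.0,-0.82],1]]
[[[0.423,0.255,0.002],[-0.0,-0.0,-0.82],1],[[0.396,0.295,0.002],[-0.0,-0.0,-0.82],1],[[0.365,0.332,0.002],[-0.0,-0.0,-0.82],1],[[0.331,0.367,0.002],[-0.0,-0.0,-0.82],1],[[0.294,0.397,0.002],[-0.0,-0.0,-0.82],1]]
```

drive_tool --plan '[[[0.45,-0.21,0],[0,0,-0.82],1],[[0.47,-0.16,0],[0,0,-0.82],1],[[0.48,-0.12,0],[0,0,-0.82],1],[[0.49,-0.07,0],[0,0,-0.82],1],[[0.49,-0.02,0],[0,0,-0.82],1]]'

```text
t: 0.6
tool_pos: [0.3252, -0.4838, 0.2417]
tcp_rot: [-179.9, -0.0, 51.1]
contact_force: [0.2, -0.5, 0.4]
finger_gap: 0.0856
grip_force: 0.0
```

drive_tool --plan '[[[0.49,0.03,0],[0,0,-0.82],1],[[0.49,0.07,0],[0,0,-0.82],1],[[0.48,0.12,0],[0,0,-0.82],1],[[0.46,0.17,0],[0,0,-0.82],1],[[0.45,0.21,0],[0,0,-0.82],1]]'

```text
t: 1.1
tool_pos: [0.4077, -0.3922, 0.2417]
tcp_rot: [-180.0, -0.0, 79.3]
contact_force: [1.3, 0.4, 0.4]
finger_gap: 0.0857
grip_force: 0.0
```

drive_tool --plan '[[[0.42,0.25,0],[0,0,-0.82],1],[[0.4,0.3,0],[0,0,-0.82],1],[[0.37,0.33,0],[0,0,-0.82],1],[[0.33,0.37,0],[0,0,-0.82],1],[[0.29,0.4,0],[0,0,-0.82],1]]'

```text
t: 1.6
tool_pos: [0.4903, -0.3002, 0.2417]
tcp_rot: [-180.0, -0.1, 107.5]
contact_force: [0.8, 0.6, -0.7]
finger_gap: 0.0854
grip_force: 0.0
```

```bash
python3 - <<'E'
from h import *
s=env.read_state();print(s["t"],s["tool_pos"],s["tcp_rot"],s["contact_force"])
im=env.read_camera("wrist");cv2.imwrite("pics/w1.png",im[:,:,::-1])
C=cam("wrist",s)
hsv=cv2.cvtColor(im,cv2.COLOR_RGB2HSV)
m=((hsv[:,:,1]<25)&(hsv[:,:,2]>90)).astype(np.uint8)
print(np.round(proj(C,[[.479,-.308,.065],[.48,-.3,0]]),0),[hsv[int(v),int(u)].tolist() for u,v in proj(C,[[.479,-.308,.065]])])
E
```

```text
1.6 [ 0.49027474 -0.30019432  0.24174701] [-1.79962505e+02 -5.37461975e-02  1.07535605e+02] [ 0.75501204  0.60513508 -0.65159153]
[[304. 220.]
 [309. 198.]] [[20, 7, 103]]
```

View pics/w1.png

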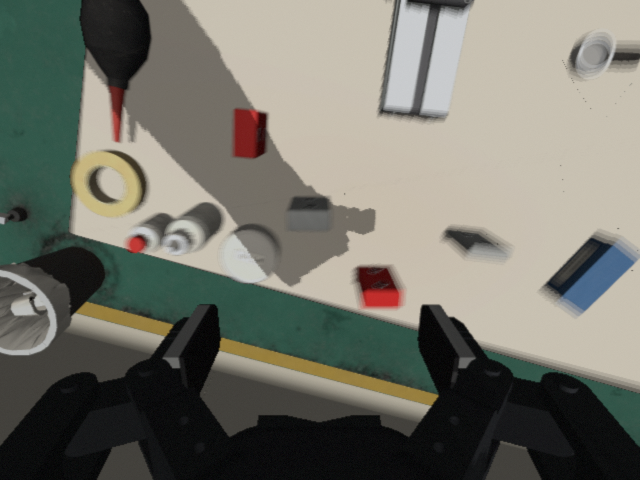

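The wrist view is motion-blurred. Block A is at about (310,215), with its top face spanning (289–331, 208–231). Descending halfway for a sharper measurement.

drive_tool --plan '[[[0,0,0.2],[0,0,0],1],[[0,0,0.5],[0,0,0],1],[[0,0,0.5],[0,0,0],1],[[0,0,0.2],[0,0,0],1],[[0,0,0],[0,0,0],1]]'

```text
t: 2.15
tool_pos: [0.488, -0.3006, 0.1697]
tcp_rot: [-179.8, -0.2, 107.2]
contact_force: [-0.2, -0.5, 0.1]
finger_gap: 0.0855
grip_force: 0.0
```

```bash
python3 - <<'E'
from h import *
env.read_camera("wrist");s=env.read_state();print(s["t"],s["tool_pos"],s["tcp_rot"],s["contact_force"])
im=env.read_camera("wrist")
C=cam("wrist",s)
c=proj(C,[[.485,-.308,.065]])[0].astype(int);print(c)
x0,y0=c[0]-100,c[1]-75
cr=im[y0:y0+150,x0:x0+200,::-1]
o=cv2.resize(cr,(800,600),interpolation=cv2.INTER_CUBIC);cv2.putText(o,f"{x0},{y0}",(5,20),0,.6,(0,0,255))
cv2.imwrite("pics/w2.png",o);cv2.imwrite("pics/w2raw.png",im[:,:,::-1])
E
```

```text
2.2 [ 0.48904075 -0.30134446  0.17139364] [-1.79916753e+02 -9.77310981e-02  1.07229687e+02] [0.05309631 0.45196451 0.58676293]
[310 247]
```

View pics/w2.png

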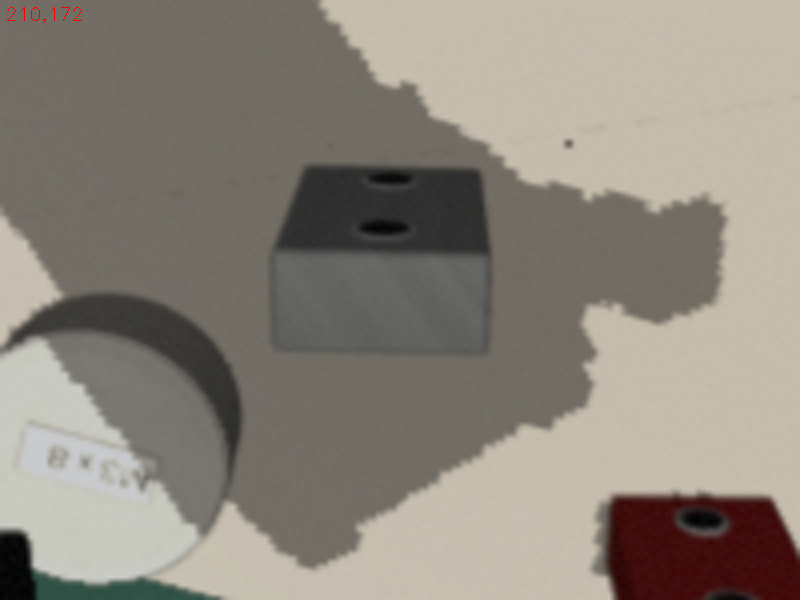

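The crop shows block A sharp, with its top face at crop corners (273,250), (490,250), (488,352) and (274,349). It is two-holed, grey, and about 2:1, so it is the thick one.

```bash
python3 - <<'E'
from h import *
s=env.read_state()
s0=dict(s);s0["tool_pos"]=[ 0.48904,-0.30134,0.17139];s0["tcp_rot"]=[-179.917,-.0977,107.23]
C=cam("wrist",s0)
q=np.array([(273,250),(490,250),(488,352),(274,349)])/4+[210,172]
k=ray(C,q,.065);c=k.mean(0);e=k[1]-k[0]+k[2]-k[3];print(k.round(4),c,np.degrees(np.arctan2(e[1],e[0])),np.linalg.norm(e)/2,np.linalg.norm(k[0]-k[3]))
w=np.degrees(np.arctan2(e[0],-e[1]));print("yaw",w)
print(s["tool_pos"],s["tcp_rot"])
rows([c[0],c[1],.042],w,5,1)
E
```

```text
[[ 0.4602 -0.3056  0.065 ]
 [ 0.4977 -0.294   0.065 ]
 [ 0.5034 -0.3129  0.065 ]
 [ 0.4654 -0.3241  0.065 ]] [ 0.48167781 -0.30915626  0.065     ] 16.849829845935258 0.03946372486222384 0.019238769686503836
yaw 106.84982984593526
[ 0.48991205 -0.30186196  0.17259529] [1.79999785e+02 1.44919429e-02 1.07244340e+02]
[[[-0.018,-0.04,0.522],[0.0,0.0,0.01],1],[[-0.018,-0.04,0.522],[0.0,0.0,0.01],1],[[-0.018,-0.04,0.522],[0.0,0.0,0.01],1],[[-0.018,-0.04,0.522],[0.0,0.0,0.01],1],[[-0.018,-0.04,0.522],[0.0,0.0,0.01],1]]
```

```bash
python3 - <<'E'
from h import *
s=env.read_state();s["tool_pos"]=[ 0.48904,-0.30134,0.17139];s["tcp_rot"]=[-179.917,-.0977,107.23]
W=cam("wrist",s);T=cam("top");S=cam("side")
q=np.array([(90,455),(237,420),(90,330)])/4+[210,172]
for z in (.01,.02,.03,.04): print(z,ray(W,q,z)[:,:2].round(3).tolist(),ray(T,(482,286),z).round(3),ray(S,(343,337),z).round(3))
c=np.array([.4817,-.3092]);y=np.array([np.sin(np.radians(106.85)),-np.cos(np.radians(106.85))]);x=np.array([y[1],-y[0]])
for o in (.057,.042,.035): print(o,c-o*y,(c-o*y+.011*np.array([[-y[1],y[0]],[y[1],-y[0]]])).round(3).tolist())
E
```

```text
0.01 [[0.431, -0.385], [0.462, -0.367], [0.424, -0.355]] [[ 0.433 -0.379  0.01 ]] [[ 0.441 -0.361  0.01 ]]
0.02 [[0.432, -0.38], [0.462, -0.362], [0.426, -0.35]] [[ 0.433 -0.376  0.02 ]] [[ 0.435 -0.374  0.02 ]]
0.03 [[0.434, -0.375], [0.462, -0.357], [0.427, -0.346]] [[ 0.433 -0.372  0.03 ]] [[ 0.429 -0.386  0.03 ]]
0.04 [[0.435, -0.369], [0.462, -0.352], [0.428, -0.342]] [[ 0.433 -0.369  0.04 ]] [[ 0.423 -0.399  0.04 ]]
0.057 [ 0.42714719 -0.32572243] [[0.424, -0.315], [0.43, -0.336]]
0.042 [ 0.44150319 -0.32137442] [[0.438, -0.311], [0.445, -0.332]]
0.035 [ 0.44820266 -0.31934535] [[0.445, -0.309], [0.451, -0.33]]
```

drive_tool --plan '[[[-0.05,-0.1,0.2],[0,0,0.03],0.75],[[-0.04,-0.1,0.6],[0,0,0.02],0.75],[[0,0,0.7],[0,0,0],0.75],[[0,0,0.7],[0,0,0],0.75],[[0,0,0.4],[0,0,0],0.75]]'

```text
t: 2.75
tool_pos: [0.4805, -0.3082, 0.0402]
tcp_rot: [-179.9, -0.1, 106.9]
contact_force: [0.4, -0.9, -0.4]
finger_gap: 0.0638
grip_force: 0.0
```

drive_tool --plan '[[[0,0,0],[0,0,0],0.75],[[0,0,0],[0,0,0],0.3],[[0,0,0],[0,0,0],0.3],[[0,0,0],[0,0,0],0.3],[[0,0,0],[0,0,0],0.3]]' --grip_force 40

```text
t: 3.25
tool_pos: [0.4831, -0.3098, 0.0442]
tcp_rot: [179.9, 0.2, 107.0]
contact_force: [-1.5, -1.0, 4.1]
finger_gap: 0.0394
grip_force: 41.8
```

```bash
python3 - <<'E'
from h import *
s=dict(env.read_state());s["tool_pos"]=[.4817,-.3092,.20];s["tcp_rot"]=[180,0,106.9]
rows([.505,.01,.2],100.8,10,.3,s)
E
```

```text
[[[0.597,0.23,0.0],[0.0,-0.0,0.09],0.3],[[0.6,0.224,0.0],[0.0,-0.0,0.09],0.3],[[0.602,0.217,0.0],[0.0,-0.0,0.09],0.3],[[0.604,0.211,0.0],[0.0,-0.0,0.09],0.3],[[0.607,0.205,0.0],[0.0,-0.0,0.09],0.3]]
[[[0.609,0.198,0.0],[0.0,-0.0,0.09],0.3],[[0.611,0.192,0.0],[0.0,-0.0,0.09],0.3],[[0.613,0.185,0.0],[0.0,-0.0,0.09],0.3],[[0.615,0.179,0.0],[0.0,-0.0,0.09],0.3],[[0.617,0.172,0.0],[0.0,-0.0,0.09],0.3]]
```

drive_tool --plan '[[[0,0,-0.2],[0,0,0],0.3],[[0,0,-0.6],[0,0,0],0.3],[[0,0,-0.9],[0,0,0],0.3],[[0,0,-0.9],[0,0,0],0.3],[[0,0,-0.56],[0,0,0],0.3]]'

```text
t: 3.75
tool_pos: [0.4826, -0.3089, 0.2042]
tcp_rot: [179.9, 0.2, 107.0]
contact_force: [0.9, -1.0, -3.1]
finger_gap: 0.0396
grip_force: 41.6
```

drive_tool --plan '[[[0.4,0.16,0],[0,0,0.09],0.3],[[0.7,0.26,0],[0,0,0.09],0.3],[[0.7,0.25,0],[0,0,0.09],0.3],[[0.7,0.24,0],[0,0,0.09],0.3],[[0.7,0.23,0],[0,0,0.09],0.3]]'

```text
t: 4.25
tool_pos: [0.4928, -0.1372, 0.2002]
tcp_rot: [-180.0, -0.1, 103.8]
contact_force: [0.1, -0.0, -3.0]
finger_gap: 0.0392
grip_force: 41.5
```

drive_tool --plan '[[[0.7,0.23,0],[0,0,0.09],0.3],[[0.7,0.22,0],[0,0,0.09],0.3],[[0.7,0.21,0],[0,0,0.09],0.3],[[0.6,0.18,0],[0,0,0.09],0.3],[[0.2,0.06,0],[0,0,0.09],0.3]]'

```text
t: 4.75
tool_pos: [0.504, 0.0154, 0.2002]
tcp_rot: [-179.9, -0.1, 100.9]
contact_force: [-0.4, -0.6, -3.1]
finger_gap: 0.0397
grip_force: 41.5
```

```bash
python3 - <<'E'
from h import *
S=[]
for i in range(5):
    S.append(env.read_state());im=env.read_camera("wrist")
p=np.mean([s["tool_pos"] for s in S[1:]],0);e=np.mean([np.r_[s["tcp_rot"][0]%360,s["tcp_rot"][1:]] for s in S[1:]],0)
print(S[-1]["t"],p.round(4),e.round(2),np.std([s["tool_pos"] for s in S],0))
np.savez("w3.npz",p=p,e=e)
cv2.imwrite("pics/w3.png",im[:,:,::-1])
E
```

```text
4.95 [0.5044 0.0138 0.2002] [ 1.8005e+02 -5.0000e-02  1.0090e+02] [2.31791996e-04 1.31543997e-03 1.82944329e-05]
```

View pics/w3.png

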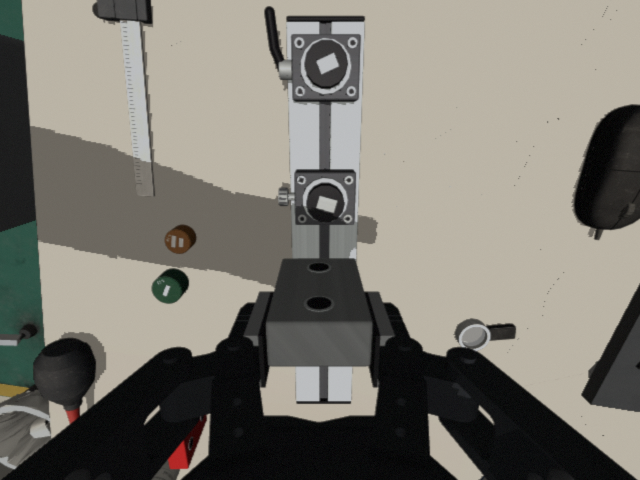

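The wrist view shows the clamped holder at (327,68), with its −y top edge at y≈102. The middle holder is at (326,197), with edges at y≈170 and 224. The rail edges are x≈289 and 362 near y=135, and the held block is square to the rail. Next I'll get the edges subpixel.

```bash
cat >> h.py <<'E'
def railfit(L,Rr):
    """edge points of rail top (left,right) world -> centre point and yaw of rail y axis"""
    a=[np.polyfit(q[:,1],q[:,0],1) for q in (L,Rr)]
    m=(a[0]+a[1])/2
    return m,abs(a[0][1]-a[1][1])*np.cos(np.arctan(m[0])),np.degrees(np.arctan2(1,m[0]))
E
python3 - <<'E'
from h import *
im=cv2.imread("pics/w3.png");g=cv2.cvtColor(im,cv2.COLOR_BGR2GRAY).astype(float);g=cv2.GaussianBlur(g,(0,0),.8)
d=np.load("w3.npz");C=cam("wrist",{"tool_pos":d["p"],"tcp_rot":d["e"]})
def sub(a,i):  # parabola peak
    return i+.5*(a[i-1]-a[i+1])/(a[i-1]-2*a[i]+a[i+1])
L=[];R=[]
sat=cv2.GaussianBlur(cv2.cvtColor(im,cv2.COLOR_BGR2HSV)[:,:,1].astype(float),(0,0),.8)
for v in range(115,160,3):
    a=np.abs(np.gradient(sat[v]));i=280+a[280:300].argmax();j=352+a[352:372].argmax()
    L.append((sub(a,i),v));R.append((sub(a,j),v))
L,R=np.array(L),np.array(R);print(L[[0,-1]],R[[0,-1]])
m,w,yaw=railfit(ray(C,L,.03),ray(C,R,.03));print("rail fit",m,w,yaw)
u=np.array([np.cos(np.radians(yaw)),np.sin(np.radians(yaw))])
for name,lo,hi in (("cl",90,115),("mid+",155,180),("mid-",215,240)):
    a=np.abs(np.gradient(g[:,300:314].mean(1)));b=np.abs(np.gradient(g[:,338:352].mean(1)))
    print(name,[ (k,a[k].round(0),b[k].round(0)) for k in range(lo,hi) if a[k]>6 or b[k]>6])
E
```

```text
[[287.95640168 115.        ]
 [289.06129852 157.        ]] [[361.23848637 115.        ]
 [359.83588105 157.        ]]
rail fit [-0.1938528  0.5126444] 0.060252074891746735 100.97087364217703
cl [(90, np.float64(8.0), np.float64(7.0)), (95, np.float64(6.0), np.float64(7.0)), (96, np.float64(9.0), np.float64(10.0)), (97, np.float64(12.0), np.float64(13.0)), (98, np.float64(16.0), np.float64(17.0)), (99, np.float64(14.0), np.float64(15.0)), (100, np.float64(7.0), np.float64(7.0)), (101, np.float64(34.0), np.float64(33.0)), (102, np.float64(39.0), np.float64(38.0)), (103, np.float64(28.0), np.float64(28.0)), (104, np.float64(18.0), np.float64(19.0)), (105, np.float64(9.0), np.float64(10.0))]
mid+ [(167, np.float64(13.0), np.float64(13.0)), (168, np.float64(40.0), np.float64(39.0)), (169, np.float64(54.0), np.float64(54.0)), (170, np.float64(35.0), np.float64(35.0)), (172, np.float64(16.0), np.float64(16.0)), (173, np.float64(17.0), np.float64(18.0)), (174, np.float64(12.0), np.float64(14.0)), (175, np.float64(11.0), np.float64(14.0)), (176, np.float64(8.0), np.float64(11.0)), (178, np.float64(6.0), np.float64(9.0)), (179, np.float64(3.0), np.float64(7.0))]
mid- [(215, np.float64(5.0), np.float64(11.0)), (217, np.float64(5.0), np.float64(13.0)), (218, np.float64(3.0), np.float64(8.0)), (221, np.float64(1.0), np.float64(7.0)), (222, np.float64(2.0), np.float64(12.0)), (223, np.float64(9.0), np.float64(1.0)), (224, np.float64(26.0), np.float64(18.0)), (225, np.float64(25.0), np.float64(21.0)), (226, np.float64(10.0), np.float64(9.0))]
```

```bash
python3 - <<'E'
from h import *
d=np.load("w3.npz");C=cam("wrist",{"tool_pos":d["p"],"tcp_rot":d["e"]})
u=np.array([np.cos(np.radians(100.97)),np.sin(np.radians(100.97))])
print("cam",C[4],C[4][:2]@u,"tcp s",d["p"][:2]@u)
for n,v,z in (("cl top",98.3,.052),("cl bot",101.9,.03),("mid+ top",172.7,.052),("mid+ bot",169,.03),("mid- top",224.5,.052)):
    P=ray(C,(325,v),z)[0];print(n,P.round(4),"s",round(P[:2]@u,4))
P=ray(C,[(325,101.9)],.03)[0][:2]
def pt(s):  # centreline point at s
    # x = m0*y+m1
    m0,m1=-.19385,.51264; y=(s-m1*u[0])/(m0*u[0]+u[1]); return np.array([m0*y+m1,y])
for s in (0,.05,.1): print(s,pt(s).round(4))
E
```

```text
cam [0.48993278 0.09252172 0.33304509] -0.0024006884743721893 tcp s -0.08248122245998928
cl top [0.4909 0.1118 0.052 ] s 0.0164
cl bot [0.4915 0.1106 0.03  ] s 0.0151
mid+ top [0.5017 0.0574 0.052 ] s -0.0392
mid+ bot [0.502  0.0577 0.03  ] s -0.0389
mid- top [0.5101 0.015  0.052 ] s -0.0824
0 [0.4941 0.0958]
0.05 [0.4846 0.1449]
0.1 [0.475  0.1939]
```

```bash
python3 - <<'E'
from h import *
im=cv2.imread("pics/w3.png");g=cv2.GaussianBlur(cv2.cvtColor(im,cv2.COLOR_BGR2GRAY),(0,0),.8).astype(float)
d=np.load("w3.npz");C=cam("wrist",{"tool_pos":d["p"],"tcp_rot":d["e"]})
out=[]
for x0 in (275,290,335,350):
    p=np.abs(np.gradient(g[:,x0:x0+12].mean(1)))
    i=322+p[322:345].argmax();j=352+p[352:375].argmax();out.append((x0+6,i,j))
print(out)
u=np.array([np.cos(np.radians(100.97)),np.sin(np.radians(100.97))])
for x,i,j in out:
    P=ray(C,[(x,i),(x,j)],d["p"][2]+.023);print((P[:,:2]-d["p"][:2])@u, (P[:,:2]-d["p"][:2])@[u[1],-u[0]])
rows([*([.4941,.0958]+.001*u),.2],100.97,5,.3,{"tool_pos":d["p"],"tcp_rot":d["e"]})
E
```

```text
[(281, np.int64(322), np.int64(366)), (296, np.int64(322), np.int64(366)), (341, np.int64(322), np.int64(366)), (356, np.int64(322), np.int64(366))]
[ 0.01211446 -0.00697898] [-0.01302539 -0.01368627]
[ 0.01211306 -0.0069799 ] [-0.00758981 -0.00799244]
[ 0.01210885 -0.00698265] [0.00871513 0.00908707]
[ 0.01210745 -0.00698357] [0.01414951 0.01477959]
[[[0.334,0.021,0.001],[-0.0,-0.0,-0.0],0.3],[[0.334,0.022,0.001],[-0.0,-0.0,-0.0],0.3],[[0.334,0.022,0.001],[-0.0,-0.0,-0.0],0.3],[[0.334,0.022,0.001],[-0.0,-0.0,-0.0],0.3],[[0.334,0.022,0.001],[-0.0,-0.0,-0.0],0.3]]
```

drive_tool --plan '[[[0.2,0.02,0],[0,0,-0.01],0.3],[[0.5,0.03,0],[0,0,0],0.3],[[0.5,0.03,0],[0,0,0],0.3],[[0.36,0.02,0],[0,0,0],0.3],[[0.1,0.01,0],[0,0,0],0.3]]'

```text
t: 5.5
tool_pos: [0.4945, 0.096, 0.2003]
tcp_rot: [-180.0, -0.1, 100.9]
contact_force: [0.1, 0.5, -2.7]
finger_gap: 0.0395
grip_force: 41.5
```

drive_tool --plan '[[[0,0,0.4],[0,0,0],0.3],[[0,0,0.8],[0,0,0],0.3],[[0,0,0.8],[0,0,0],0.3],[[0,0,0.3],[0,0,0],0.3],[[0,0,0.1],[0,0,0],0.3]]'

```text
t: 6.0
tool_pos: [0.4928, 0.0941, 0.0778]
tcp_rot: [-179.7, -0.0, 100.8]
contact_force: [-0.3, -0.9, -2.6]
finger_gap: 0.0395
grip_force: 41.6
```

```bash
python3 - <<'E'
from h import *
S=[]
for i in range(3):
    S.append(env.read_state());im=env.read_camera("wrist")
print(np.mean([s["tool_pos"] for s in S],0).round(4),np.mean([s["contact_force"] for s in S],0).round(1))
side=env.read_camera("side")
o=np.zeros((480,800,3),np.uint8);o[:,:480]=im[:,80:560,::-1];o[:240,480:]=cv2.resize(side[200:320,270:430,::-1],(320,240),interpolation=cv2.INTER_CUBIC)
cv2.imwrite("pics/w4.png",o);cv2.imwrite("pics/w4raw.png",im[:,:,::-1])
E
```

```text
[0.4938 0.0942 0.0788] [-0.3 -0.6 -3.3]
```

View pics/w4.png

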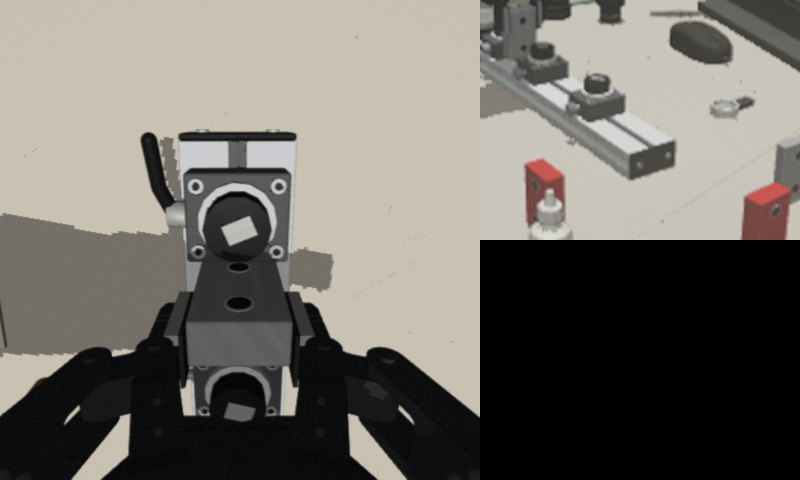

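The block is centred over the rail, close to the clamped holder, and a few mm above the rail. Lowering.

drive_tool --plan '[[[0,0,0.06],[0,0,0],0.3],[[0,0,0.06],[0,0,0],0.3],[[0,0,0.02],[0,0,0],0.3],[[0,0,0.01],[0,0,0],0.3],[[0,0,0],[0,0,0],0.3]]'

```text
t: 6.7
tool_pos: [0.4957, 0.0949, 0.0742]
tcp_rot: [179.9, 0.0, 100.8]
contact_force: [-2.1, 1.2, 4.5]
finger_gap: 0.0394
grip_force: 42.9
```

drive_tool --plan '[[[0,0,-0.015],[0,0,0],0.3],[[0.02,0,0],[0,0,0],0.3],[[0.01,0,0],[0,0,0],0.3],[[0,0,0],[0,0,0],0.3],[[0,0,0],[0,0,0],0.3]]'

```text
t: 7.2
tool_pos: [0.4956, 0.0957, 0.0742]
tcp_rot: [179.9, 0.1, 100.8]
contact_force: [0.0, -5.0, 5.6]
finger_gap: 0.0392
grip_force: 42.6
```

drive_tool --plan '[[[0.01,0,0],[0,0,0],0.3],[[0.01,0,0],[0,0,0],0.3],[[0,0,0],[0,0,0],0.3],[[0,0,0],[0,0,0],0.3],[[0,0,0],[0,0,0],0.3]]'

```text
t: 7.7
tool_pos: [0.4956, 0.0968, 0.0742]
tcp_rot: [179.9, 0.1, 100.8]
contact_force: [0.3, -5.0, 5.6]
finger_gap: 0.0393
grip_force: 42.7
```

drive_tool --plan '[[[0,0,-0.02],[0,0,0],0.3],[[0.01,0,0],[0,0,0],0.3],[[0.01,0,0],[0,0,0],0.3],[[0,0,0],[0,0,0],0.3],[[0,0,0],[0,0,0],0.3]]'

```text
t: 8.2
tool_pos: [0.4943, 0.0981, 0.0742]
tcp_rot: [-180.0, 0.0, 100.8]
contact_force: [2.0, -4.1, -1.6]
finger_gap: 0.0394
grip_force: 42.0
```

drive_tool --plan '[[[0.01,0,0],[0,0,0],0.3],[[0,0,0],[0,0,0],0.3],[[0,0,0],[0,0,0],0.3],[[0,0,0],[0,0,0],0.3],[[0,0,0],[0,0,0],0.3]]'

```text
t: 8.7
tool_pos: [0.4943, 0.0981, 0.0742]
tcp_rot: [-180.0, 0.1, 100.8]
contact_force: [2.5, -5.4, -3.6]
finger_gap: 0.0397
grip_force: 41.8
```

drive_tool --plan '[[[-0.006,0,0],[0,0,0],0.3],[[0,0,0.012],[0,0,0],0.3],[[0,0,0],[0,0,0],0.3],[[0,0,0],[0,0,0],0.62],[[0,0,0],[0,0,0],0.62]]'

```text
t: 9.2
tool_pos: [0.4939, 0.0996, 0.0739]
tcp_rot: [-180.0, -0.2, 100.9]
contact_force: [0.7, 0.2, 0.3]
finger_gap: 0.0529
grip_force: 0.0
```

drive_tool --plan '[[[0,0,-0.2],[0,0,0],0.62],[[0,0,-0.6],[0,0,0],0.62],[[0,0,-0.8],[0,0,0],0.62],[[0,0,-0.6],[0,0,0],0.62],[[0,0,-0.2],[0,0,0],0]]'

```text
t: 9.7
tool_pos: [0.4968, 0.0992, 0.1985]
tcp_rot: [179.6, -0.0, 100.9]
contact_force: [1.1, 0.2, 0.3]
finger_gap: 0.0398
grip_force: 0.0
```

```bash
python3 - <<'E'
from h import *
S=[]
for i in range(3):
    S.append(env.read_state());im=env.read_camera("wrist")
p=np.mean([s["tool_pos"] for s in S],0);print(p.round(4),np.mean([s["contact_force"] for s in S],0).round(1),S[-1]["tcp_rot"],S[-1]["finger_gap"],S[-1]["t"])
np.savez("w5.npz",p=p,e=S[-1]["tcp_rot"])
cv2.imwrite("pics/w5.png",im[:,:,::-1])
u=np.array([np.cos(np.radians(100.97)),np.sin(np.radians(100.97))]);print("s",p[:2]@u)
E
```

```text
[0.4965 0.0991 0.1977] [0.4 0.2 0.3] [ 1.79738063e+02 -1.03436620e-02  1.00859848e+02] 0.024860211770759158 9.8
s 0.0028042769309806733
```

View pics/w5.png

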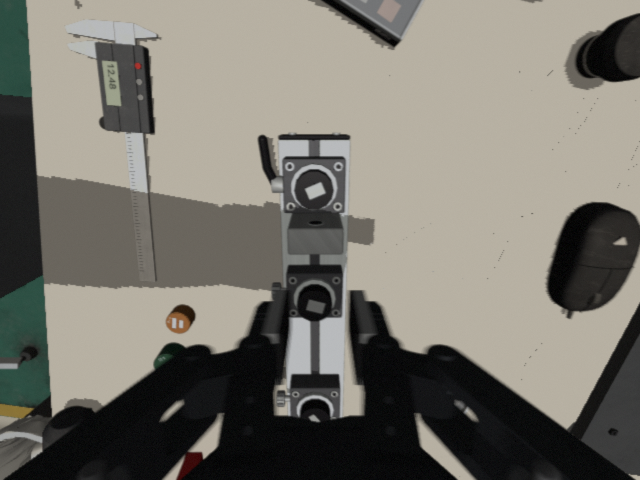

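The block stands upright on the rail against the clamped holder, with its top at (316,232). The middle holder is at (314,292) and the last at (316,400). Fingers shut; going into the gap behind the middle holder.

drive_tool --plan '[[[-0.3,-0.01,0],[0,0,0],0],[[-0.6,-0.01,0],[0,0,0],0],[[-0.7,-0.01,0],[0,0,0],0],[[-0.5,0,0],[0,0,0],0],[[-0.18,0,0],[0,0,0],0]]'

```text
t: 10.35
tool_pos: [0.5134, -0.0163, 0.1919]
tcp_rot: [-179.8, -0.0, 100.7]
contact_force: [-0.1, 0.2, -0.1]
finger_gap: 0.0004
grip_force: 0.0
```

```bash
python3 - <<'E'
from h import *
u=np.array([np.cos(np.radians(100.97)),np.sin(np.radians(100.97))])
d=np.load("w5.npz");C=cam("wrist",{"tool_pos":d["p"],"tcp_rot":d["e"]})
im=cv2.imread("pics/w5.png");g=cv2.GaussianBlur(cv2.cvtColor(im,cv2.COLOR_BGR2GRAY),(0,0),.8).astype(float)
for x0,x1 in ((296,306),(326,334)):
    a=np.abs(np.gradient(g[:,x0:x1].mean(1)));print([(k,int(a[k])) for k in range(200,420) if a[k]>a[k-1] and a[k]>=a[k+1] and a[k]>9])
for n,v,z in (("cl bot",213,.03),("mid+bot",265,.03),("mid+top",274,.052),("mid-top",318,.052),("last+bot",375,.03),("last+top",388,.052)):
    print(n,(ray(C,(316,v),z)[0,:2]@u).round(4))
S=[]
for i in range(4):
    S.append(env.read_state());im=env.read_camera("wrist")
p=np.mean([s["tool_pos"] for s in S],0);print(p.round(4),np.std([s["tool_pos"] for s in S],0).round(4),S[-1]["tcp_rot"],S[-1]["finger_gap"],S[-1]["t"])
s=p[:2]@u;print("s",s,"lat",p[:2]@[u[1],-u[0]]-.4941*u[1]+.0958*u[0])
cv2.imwrite("pics/w6.png",im[:,:,::-1])
E
```

```text
[(208, 9), (228, 14), (254, 13), (264, 32), (317, 44), (374, 51), (388, 15), (399, 10), (417, 13)]
[(211, 12), (228, 14), (254, 13), (264, 32), (317, 47), (374, 51), (388, 14), (399, 12), (419, 16)]
cl bot 0.0079
mid+bot -0.0422
mid+top -0.0415
mid-top -0.0854
last+bot -0.1668
last+top -0.164
[ 0.5134 -0.0154  0.1922] [0.0001 0.0009 0.0003] [-1.79851927e+02 -8.47369211e-02  1.00760025e+02] 0.00024267064620345496 10.5
s -0.11285331852577007 lat -0.0021781490716026447
```

drive_tool --plan '[[[0.02,0.04,0.3],[0,0,0],0],[[0,0,0.8],[0,0,0],0],[[0,0,0.8],[0,0,0],0],[[0,0,0.6],[0,0,0],0],[[0,0,0.34],[0,0,0],0]]'

```text
t: 11.05
tool_pos: [0.5132, -0.0107, 0.0489]
tcp_rot: [-179.7, -0.1, 101.0]
contact_force: [-0.7, 0.4, -0.3]
finger_gap: -0.0001
grip_force: 0.0
```

drive_tool --plan '[[[0.1,0,0],[0,0,0],0],[[0.1,0,0],[0,0,0],0],[[0.1,0,0],[0,0,0],0],[[0.1,0,0],[0,0,0],0],[[0.1,0,0],[0,0,0],0]]'

```text
t: 11.55
tool_pos: [0.5129, 0.0107, 0.0534]
tcp_rot: [179.9, 0.4, 100.8]
contact_force: [0.8, -6.8, -2.0]
finger_gap: 0.0002
grip_force: 3.1
```

drive_tool --plan '[[[0.08,0,0],[0,0,0],0],[[0.08,0,0],[0,0,0],0],[[0.08,0,0],[0,0,0],0],[[0.08,0,0],[0,0,0],0],[[0.08,0,0],[0,0,0],0]]'

```text
t: 12.05
tool_pos: [0.5092, 0.0302, 0.0534]
tcp_rot: [179.9, 0.3, 100.8]
contact_force: [1.2, -5.7, -1.4]
finger_gap: 0.0001
grip_force: 3.1
```

drive_tool --plan '[[[0.02,0,0],[0,0,0],0],[[0.02,0,0],[0,0,0],0],[[0.02,0,0],[0,0,0],0],[[0,0,0],[0,0,0],0],[[0,0,0],[0,0,0],0]]'

```text
t: 12.55
tool_pos: [0.5086, 0.0332, 0.0534]
tcp_rot: [179.9, 0.3, 100.8]
contact_force: [1.3, -5.5, -2.3]
finger_gap: -0.0
grip_force: 2.8
```

drive_tool --plan '[[[0.02,0,0],[0,0,0],0],[[0.02,0,0],[0,0,0],0],[[0.02,0,0],[0,0,0],0],[[0,0,0],[0,0,0],0],[[0,0,0],[0,0,0],0]]'

```text
t: 13.05
tool_pos: [0.508, 0.0362, 0.0534]
tcp_rot: [179.9, 0.3, 100.8]
contact_force: [1.4, -6.2, -0.3]
finger_gap: -0.0003
grip_force: 2.8
```

drive_tool --plan '[[[0.01,0,0],[0,0,0],0],[[0.01,0,0],[0,0,0],0],[[0,0,0],[0,0,0],0],[[0,0,0],[0,0,0],0],[[0,0,0],[0,0,0],0]]'

```text
t: 13.55
tool_pos: [0.5079, 0.0365, 0.0534]
tcp_rot: [179.9, 0.4, 100.8]
contact_force: [1.4, -8.0, -1.9]
finger_gap: 0.0002
grip_force: 3.6
```

drive_tool --plan '[[[0.01,0,0],[0,0,0],0],[[0.01,0,0],[0,0,0],0],[[0,0,0],[0,0,0],0],[[0,0,0],[0,0,0],0],[[0,0,0],[0,0,0],0]]'

```text
t: 14.05
tool_pos: [0.5079, 0.0366, 0.0535]
tcp_rot: [179.9, 0.5, 100.8]
contact_force: [0.5, -9.8, -2.5]
finger_gap: -0.0001
grip_force: 4.8
```

drive_tool --plan '[[[0.01,0,0],[0,0,0],0],[[0.01,0,0],[0,0,0],0],[[0.01,0,0],[0,0,0],0],[[0,0,0],[0,0,0],0],[[0,0,0],[0,0,0],0]]'

```text
t: 14.55
tool_pos: [0.5079, 0.0367, 0.0535]
tcp_rot: [179.9, 0.7, 100.7]
contact_force: [2.0, -12.7, -2.3]
finger_gap: 0.0002
grip_force: 6.7
```

The middle holder is seated: its position stalled at y=0.0366 while the force rose to 12.7 N. Backing off and going up.

drive_tool --plan '[[[-0.1,0,0],[0,0,0],0],[[-0.2,0,0],[0,0,0],0],[[-0.1,0,-0.1],[0,0,0],0],[[0,0,-0.4],[0,0,0],0],[[0,0,-0.8],[0,0,0],0]]'

```text
t: 15.05
tool_pos: [0.5068, 0.0216, 0.1154]
tcp_rot: [-179.6, -0.1, 100.8]
contact_force: [0.9, -0.5, 0.2]
finger_gap: 0.0002
grip_force: 0.0
```

drive_tool --plan '[[[0.1,0,-0.9],[0,0,0],0.62],[[0.5,0,-0.7],[0,0,0],0.62],[[0.6,0,0],[0,0,0],0.62],[[0.3,0,0],[0,0,0],0.62],[[0.1,0,0],[0,0,0],0.62]]'

```text
t: 15.55
tool_pos: [0.4937, 0.1011, 0.1968]
tcp_rot: [-180.0, -0.0, 101.0]
contact_force: [-0.4, -0.2, -0.5]
finger_gap: 0.0528
grip_force: 0.0
```

```bash
cat >> h.py <<'E'
u=np.array([np.cos(np.radians(100.97)),np.sin(np.radians(100.97))])
def pose(n=4,save=None):
    S=[]
    for i in range(n): S.append(env.read_state());im=env.read_camera("wrist")
    p=np.mean([s["tool_pos"] for s in S],0);e=np.array(S[-1]["tcp_rot"])
    print("t",S[-1]["t"],"pos",p.round(4),"rot",e.round(2),"s",(p[:2]@u).round(4),"lat",((p[:2]-[.4941,.0958])@[u[1],-u[0]]).round(4),"F",np.mean([s["contact_force"] for s in S],0).round(1),"gap",S[-1]["finger_gap"])
    if save: cv2.imwrite(f"pics/{save}.png",im[:,:,::-1]);np.savez(save+".npz",p=p,e=e)
    return p,e,im
E
python3 - <<'E'
from h import *
pose(4,"w7")
E
```

```text
t 15.7 pos [0.4936 0.1005 0.1962] rot [-1.7986e+02  1.0000e-02  1.0086e+02] s 0.0048 lat 0.0004 F [-0.2  0.3 -0.2] gap 0.05286668953431827
```

View pics/w7.png

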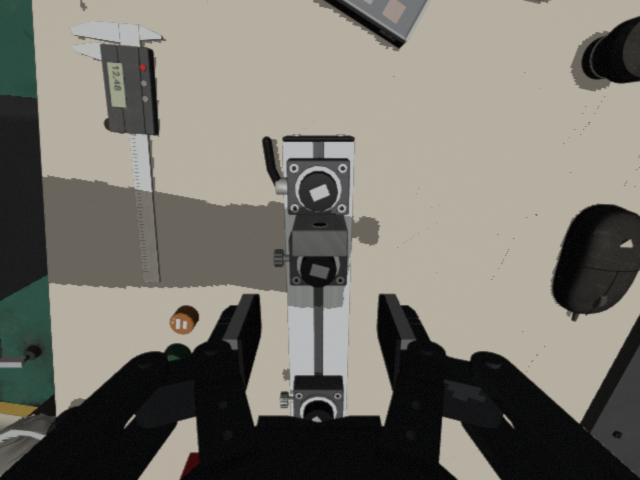

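The block is sandwiched between the clamped and middle holders, with its top at (320,235), and all three are aligned. Going down to regrasp it.

drive_tool --plan '[[[0,0,0.4],[0,0,0],0.7],[[0,0,0.7],[0,0,0],0.7],[[0,0,0.7],[0,0,0],0.7],[[0,0,0.5],[0,0,0],0.7],[[0,0,0.16],[0,0,0],0.7]]'

```text
t: 16.25
tool_pos: [0.4915, 0.0989, 0.0704]
tcp_rot: [-179.6, -0.0, 100.8]
contact_force: [-0.9, -0.4, 0.3]
finger_gap: 0.0596
grip_force: 0.0
```

drive_tool --plan '[[[0,0,0],[0,0,0],0.5],[[0,0,0],[0,0,0],0.3],[[0,0,0],[0,0,0],0.3],[[0,0,0],[0,0,0],0.3],[[0,0,0],[0,0,0],0.3]]' --grip_force 35

```text
t: 16.75
tool_pos: [0.4949, 0.0996, 0.0745]
tcp_rot: [180.0, 0.1, 100.8]
contact_force: [0.1, -2.8, -3.6]
finger_gap: 0.0396
grip_force: 38.6
```

drive_tool --plan '[[[0,0,-0.08],[0,0,0],0.3],[[0,0,-0.12],[0,0,0],0.3],[[0,0,-0.16],[0,0,0],0.3],[[0,0,-0.2],[0,0,0],0.3],[[0,0,-0.24],[0,0,0],0.3]]'

```text
t: 17.25
tool_pos: [0.4949, 0.1009, 0.1155]
tcp_rot: [179.9, -0.1, 100.9]
contact_force: [0.8, 0.6, -4.1]
finger_gap: 0.0395
grip_force: 38.6
```

drive_tool --plan '[[[0,0,-0.5],[0,0,0],0.3],[[-0.2,0,-0.8],[0,0,0],0.3],[[-0.4,0,-0.3],[0,0,0],0.3],[[-0.4,0,0],[0,0,0],0.3],[[-0.2,0,0],[0,0,0],0.3]]'

```text
t: 17.75
tool_pos: [0.5074, 0.0406, 0.1965]
tcp_rot: [179.7, 0.0, 100.8]
contact_force: [0.1, 0.6, -3.9]
finger_gap: 0.0393
grip_force: 38.7
```

```bash
python3 - <<'E'
from h import *
p,e,im=pose(4,"w8")
E
```

```text
t 17.9 pos [0.5065 0.0406 0.1952] rot [-1.7999e+02 -8.0000e-02  1.0079e+02] s -0.0566 lat 0.0016 F [ 0.3  0.  -4.1] gap 0.03949936948239159
```

View pics/w8.png

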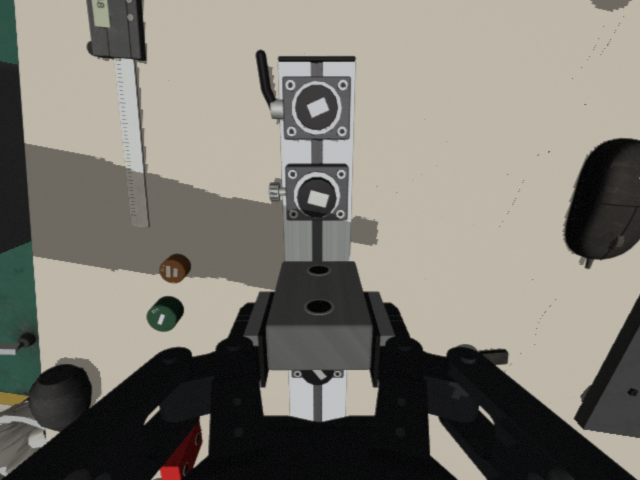

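Gap 1 is clean, between y≈139 and 165, and the held block is clear of the holders. Stepping it 2 mm behind the middle holder's −y face and lowering.

drive_tool --plan '[[[-0.07,-0.02,0],[0,0,0],0.3],[[-0.06,0,0.3],[0,0,0],0.3],[[0,0,0.8],[0,0,0],0.3],[[0,0,0.8],[0,0,0],0.3],[[0,0,0.4],[0,0,0],0.3]]'

```text
t: 18.45
tool_pos: [0.5028, 0.0353, 0.0753]
tcp_rot: [-179.6, -0.1, 100.9]
contact_force: [-1.4, 0.5, -2.7]
finger_gap: 0.0396
grip_force: 38.5
```

```bash
python3 - <<'E'
from h import *
d=np.load("w8.npz");C=cam("wrist",{"tool_pos":d["p"],"tcp_rot":d["e"]})
im=cv2.imread("pics/w8.png");g=cv2.GaussianBlur(cv2.cvtColor(im,cv2.COLOR_BGR2GRAY),(0,0),.6).astype(float)
for x0,x1 in ((292,304),(330,342)):
    a=np.abs(np.gradient(g[:,x0:x1].mean(1)));print([(k,int(a[k])) for k in range(130,230) if a[k]>a[k-1] and a[k]>=a[k+1] and a[k]>9])
for v in (139,164,221): print(v,[(ray(C,(318,v),z)[0,:2]@u).round(4) for z in (.03,.052)])
pose(3)
E
```

```text
[(136, 10), (140, 39), (163, 57), (167, 18), (169, 10), (176, 13), (220, 31)]
[(136, 9), (140, 39), (163, 57), (167, 18), (176, 12), (209, 14), (213, 17), (217, 12), (220, 27)]
139 [np.float64(0.0122), np.float64(0.0131)]
164 [np.float64(-0.0081), np.float64(-0.0058)]
221 [np.float64(-0.058), np.float64(-0.052)]
t 18.55 pos [0.5029 0.0353 0.0752] rot [-1.7966e+02 -1.1000e-01  1.0088e+02] s -0.0611 lat -0.0029 F [-0.8 -0.  -3.3] gap 0.039274757032311106
```

drive_tool --plan '[[[0,0,0.01],[0,0,0],0.3],[[0,0,0.01],[0,0,0],0.3],[[0,0,0.01],[0,0,0],0.3],[[0,0,0],[0,0,0],0.3],[[0,0,0],[0,0,0],0.3]]'

```text
t: 19.1
tool_pos: [0.5063, 0.0345, 0.0779]
tcp_rot: [180.0, 0.0, 100.8]
contact_force: [-0.3, 0.6, -3.3]
finger_gap: 0.0396
grip_force: 39.1
```

drive_tool --plan '[[[0,0,0.02],[0,0,0],0.3],[[0,0,0.02],[0,0,0],0.3],[[0,0,0.01],[0,0,0],0.3],[[0,0,0],[0,0,0],0.3],[[0,0,0],[0,0,0],0.3]]'

```text
t: 19.6
tool_pos: [0.5061, 0.0346, 0.0749]
tcp_rot: [-180.0, -0.0, 100.8]
contact_force: [0.7, 0.2, -3.8]
finger_gap: 0.0399
grip_force: 39.1
```

drive_tool --plan '[[[0,0,0.01],[0,0,0],0.3],[[0,0,0.01],[0,0,0],0.3],[[0,0,0],[0,0,0],0.3],[[0,0,0],[0,0,0],0.3],[[0,0,0],[0,0,0],0.3]]'

```text
t: 20.1
tool_pos: [0.5061, 0.0345, 0.074]
tcp_rot: [180.0, 0.0, 100.8]
contact_force: [0.1, -0.4, -3.3]
finger_gap: 0.0394
grip_force: 39.1
```

drive_tool --plan '[[[0,0,0.01],[0,0,0],0.3],[[0,0,0.01],[0,0,0],0.3],[[0,0,0],[0,0,0],0.3],[[0,0,0],[0,0,0],0.3],[[0,0,0],[0,0,0],0.3]]'

```text
t: 20.6
tool_pos: [0.5062, 0.0345, 0.0735]
tcp_rot: [180.0, 0.0, 100.8]
contact_force: [-2.1, -0.5, 4.9]
finger_gap: 0.0393
grip_force: 40.1
```

The block is on the rail. Releasing, lifting, and looking.

drive_tool --plan '[[[0,0,-0.02],[0,0,0],0.3],[[0,0,0],[0,0,0],0.62],[[0,0,0],[0,0,0],0.62],[[0,0,-0.1],[0,0,0],0.62],[[0,0,-0.4],[0,0,0],0.62]]'

```text
t: 21.1
tool_pos: [0.5042, 0.0346, 0.0976]
tcp_rot: [-179.8, -0.1, 100.8]
contact_force: [0.8, -0.7, 0.3]
finger_gap: 0.053
grip_force: 0.0
```

drive_tool --plan '[[[0,0,-0.8],[0,0,0],0.62],[[-0.3,0,-0.8],[0,0,0],0],[[-0.7,0,-0.4],[0,0,0],0],[[-0.7,0,0],[0,0,0],0],[[-0.3,0,0],[0,0,0],0]]'

```text
t: 21.6
tool_pos: [0.5267, -0.0661, 0.2009]
tcp_rot: [179.8, 0.1, 100.7]
contact_force: [-0.8, -0.0, 0.3]
finger_gap: 0.0001
grip_force: 0.0
```

```bash
python3 - <<'E'
from h import *
p,e,im=pose(4,"w9")
C=cam("wrist",{"tool_pos":p,"tcp_rot":e})
g=cv2.GaussianBlur(cv2.cvtColor(im,cv2.COLOR_RGB2GRAY),(0,0),.6).astype(float)
for s in (0,-.05,-.0485,-.0705,-.165,-.209): print(s,proj(C,[[*(np.array([.4941,.0958])+s*u),.03]]).round(0))
for x0,x1 in ((296,306),(330,338)):
    a=np.abs(np.gradient(g[:,x0:x1].mean(1)));print([(k,int(a[k])) for k in range(60,400) if a[k]>a[k-1] and a[k]>=a[k+1] and a[k]>12])
E
```

```text
t 21.75 pos [ 0.5257 -0.0656  0.1997] rot [-1.7996e+02 -6.0000e-02  1.0074e+02] s -0.1644 lat 0.0003 F [-0.2 -0.   0.2] gap -0.00026574342317016393
0 [[317.   7.]]
-0.05 [[317.  79.]]
-0.0485 [[317.  77.]]
-0.0705 [[317. 107.]]
-0.165 [[318. 219.]]
-0.209 [[318. 264.]]
[(73, 28), (106, 43), (111, 28), (117, 19), (202, 18), (219, 35), (273, 24), (301, 29)]
[(65, 15), (73, 31), (106, 44), (110, 28), (116, 16), (219, 34), (273, 26), (301, 24), (335, 15)]
```

View pics/w9.png

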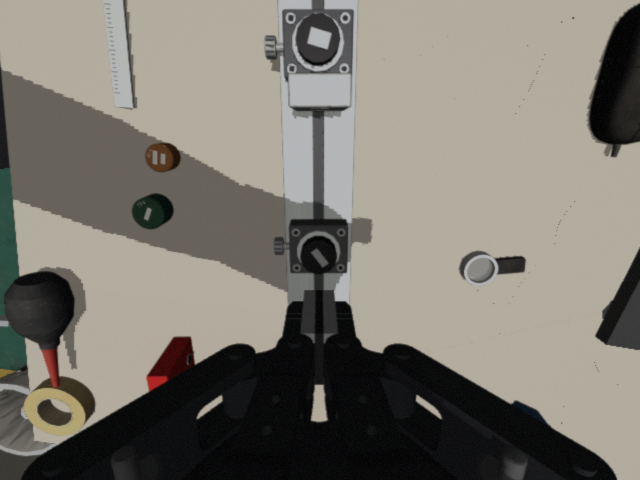

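The block stands right behind the middle holder, with its top at (320,90). The last holder is at (318,250), its +y edge at y=219 and −y edge at 273. Going behind it.

drive_tool --plan '[[[-0.3,0,0],[0,0,0],0],[[-0.5,0,0],[0,0,0],0],[[-0.42,0,0],[0,0,0],0],[[-0.2,0,0],[0,0,0],0],[[0,0,0.3],[0,0,0],0]]'

```text
t: 22.3
tool_pos: [0.5403, -0.135, 0.1856]
tcp_rot: [179.8, 0.1, 100.8]
contact_force: [0.3, -0.4, -0.2]
finger_gap: 0.0001
grip_force: 0.0
```

drive_tool --plan '[[[0,0,0.7],[0,0,0],0],[[0,0,0.8],[0,0,0],0],[[0,0,0.7],[0,0,0],0],[[0,0,0.4],[0,0,0],0],[[0,0,0.1],[0,0,0],0]]'

```text
t: 22.8
tool_pos: [0.5354, -0.1319, 0.0458]
tcp_rot: [-179.7, -0.2, 100.9]
contact_force: [-0.6, 0.7, 0.3]
finger_gap: -0.0
grip_force: 0.0
```

drive_tool --plan '[[[0.1,0,0],[0,0,0],0],[[0.1,0,0],[0,0,0],0],[[0.1,0,0],[0,0,0],0],[[0.1,0,0],[0,0,0],0],[[0.1,0,0],[0,0,0],0]]'

```text
t: 23.3
tool_pos: [0.5353, -0.1109, 0.0507]
tcp_rot: [179.9, 0.4, 100.8]
contact_force: [0.7, -6.7, 1.3]
finger_gap: -0.0001
grip_force: 3.1
```

drive_tool --plan '[[[0.12,0,0],[0,0,0],0],[[0.14,0,0],[0,0,0],0],[[0.14,0,0],[0,0,0],0],[[0.14,0,0],[0,0,0],0],[[0.12,0,0],[0,0,0],0]]'

```text
t: 23.8
tool_pos: [0.5291, -0.0785, 0.0507]
tcp_rot: [179.9, 0.4, 100.8]
contact_force: [0.4, -6.5, 1.1]
finger_gap: 0.0002
grip_force: 3.2
```

drive_tool --plan '[[[0.14,0,0],[0,0,0],0],[[0.14,0,0],[0,0,0],0],[[0.14,0,0],[0,0,0],0],[[0.12,0,0],[0,0,0],0],[[0.08,0,0],[0,0,0],0]]'

```text
t: 24.3
tool_pos: [0.5232, -0.0478, 0.0507]
tcp_rot: [179.9, 0.4, 100.8]
contact_force: [0.8, -6.7, 0.7]
finger_gap: 0.0004
grip_force: 3.1
```

drive_tool --plan '[[[0.07,0,0],[0,0,0],0],[[0.07,0,0],[0,0,0],0],[[0.06,0,0],[0,0,0],0],[[0.05,0,0],[0,0,0],0],[[0.03,0,0],[0,0,0],0]]'

```text
t: 24.8
tool_pos: [0.5205, -0.0341, 0.0506]
tcp_rot: [179.9, 0.4, 100.8]
contact_force: [1.3, -7.1, 1.3]
finger_gap: -0.0003
grip_force: 3.0
```

drive_tool --plan '[[[0.02,0,0],[0,0,0],0],[[0.02,0,0],[0,0,0],0],[[0.01,0,0],[0,0,0],0],[[0,0,0],[0,0,0],0],[[0,0,0],[0,0,0],0]]'

```text
t: 25.3
tool_pos: [0.5201, -0.0317, 0.0506]
tcp_rot: [179.9, 0.3, 100.8]
contact_force: [0.6, -5.2, 1.2]
finger_gap: -0.0004
grip_force: 2.8
```

drive_tool --plan '[[[0.02,0,0],[0,0,0],0],[[0.02,0,0],[0,0,0],0],[[0.01,0,0],[0,0,0],0],[[0,0,0],[0,0,0],0],[[0,0,0],[0,0,0],0]]'

```text
t: 25.8
tool_pos: [0.5196, -0.0292, 0.0506]
tcp_rot: [179.9, 0.3, 100.8]
contact_force: [0.5, -5.4, 1.3]
finger_gap: -0.0
grip_force: 2.9
```

drive_tool --plan '[[[0.01,0,0],[0,0,0],0],[[0.01,0,0],[0,0,0],0],[[0,0,0],[0,0,0],0],[[0,0,0],[0,0,0],0],[[0,0,0],[0,0,0],0]]'

```text
t: 26.3
tool_pos: [0.5195, -0.0285, 0.0506]
tcp_rot: [179.9, 0.4, 100.8]
contact_force: [0.3, -5.8, 1.0]
finger_gap: 0.0002
grip_force: 3.1
```

drive_tool --plan '[[[0.01,0,0],[0,0,0],0],[[0,0,0],[0,0,0],0],[[0.01,0,0],[0,0,0],0],[[0,0,0],[0,0,0],0],[[0,0,0],[0,0,0],0]]'

```text
t: 26.8
tool_pos: [0.5194, -0.0282, 0.0507]
tcp_rot: [179.9, 0.5, 100.8]
contact_force: [1.8, -7.9, 0.9]
finger_gap: 0.0001
grip_force: 4.0
```

drive_tool --plan '[[[0.006,0,0],[0,0,0],0],[[0,0,0],[0,0,0],0],[[0.006,0,0],[0,0,0],0],[[0,0,0],[0,0,0],0],[[0,0,0],[0,0,0],0]]'

```text
t: 27.3
tool_pos: [0.5193, -0.0277, 0.0507]
tcp_rot: [179.9, 0.5, 100.8]
contact_force: [0.2, -9.4, 1.0]
finger_gap: -0.0
grip_force: 4.1
```

drive_tool --plan '[[[0.006,0,0],[0,0,0],0],[[0,0,0],[0,0,0],0],[[0.006,0,0],[0,0,0],0],[[0,0,0],[0,0,0],0],[[0,0,0],[0,0,0],0]]'

```text
t: 27.8
tool_pos: [0.5192, -0.0271, 0.0507]
tcp_rot: [179.9, 0.5, 100.8]
contact_force: [-0.2, -8.4, 1.2]
finger_gap: 0.0001
grip_force: 4.1
```

```bash
python3 - <<'E'
from h import *
F=[]
for i in range(6): F.append(np.r_[env.read_state()["contact_force"][:2]@u,env.read_state()["grip_force"]]);env.read_camera("wrist")
print(np.mean(F,0),np.std(F,0)); pose(1)
E
```

```text
[-7.99826231  4.13904954] [0.13881062 0.00125233]
t 28.1 pos [ 0.5192 -0.0271  0.0507] rot [179.88   0.48 100.76] s -0.1254 lat 0.0012 F [-0.2 -7.6  1.2] gap 4.526380095867368e-05
```

drive_tool --plan '[[[0.006,0,0],[0,0,0],0],[[0,0,0],[0,0,0],0],[[0.006,0,0],[0,0,0],0],[[0,0,0],[0,0,0],0],[[0,0,0],[0,0,0],0]]'

```text
t: 28.65
tool_pos: [0.5191, -0.0265, 0.0507]
tcp_rot: [179.9, 0.5, 100.8]
contact_force: [0.0, -9.1, 0.5]
finger_gap: -0.0001
grip_force: 4.1
```

drive_tool --plan '[[[0.006,0,0],[0,0,0],0],[[0,0,0],[0,0,0],0],[[0.006,0,0],[0,0,0],0],[[0,0,0],[0,0,0],0],[[0,0,0],[0,0,0],0]]'

```text
t: 29.15
tool_pos: [0.5191, -0.0264, 0.0507]
tcp_rot: [179.9, 0.6, 100.7]
contact_force: [1.1, -9.0, 0.0]
finger_gap: -0.0001
grip_force: 4.8
```

drive_tool --plan '[[[0.008,0,0],[0,0,0],0],[[0,0,0],[0,0,0],0],[[0,0,0],[0,0,0],0],[[0,0,0],[0,0,0],0],[[0,0,0],[0,0,0],0]]'

```text
t: 29.65
tool_pos: [0.5191, -0.0264, 0.0507]
tcp_rot: [179.9, 0.6, 100.7]
contact_force: [0.7, -10.8, 0.4]
finger_gap: -0.0
grip_force: 5.3
```

The last holder is seated: it stalled with the force at 10.8 N, below what would move the middle one. Backing off, then up and over to the block.

drive_tool --plan '[[[-0.1,0,0],[0,0,0],0],[[-0.2,0,0],[0,0,0],0],[[-0.1,0,-0.1],[0,0,0],0],[[0,0,-0.4],[0,0,0],0],[[0,0,-0.8],[0,0,0],0]]'

```text
t: 30.15
tool_pos: [0.5178, -0.0418, 0.112]
tcp_rot: [-179.6, -0.2, 100.8]
contact_force: [0.1, 0.3, -0.4]
finger_gap: 0.0003
grip_force: 0.0
```

drive_tool --plan '[[[0.1,0,-0.9],[0,0,0],0.62],[[0.5,0,-0.8],[0,0,0],0.62],[[0.6,0,0],[0,0,0],0.62],[[0.3,0,0],[0,0,0],0.62],[[0.1,0,0],[0,0,0],0.62]]'

```text
t: 30.65
tool_pos: [0.5047, 0.0374, 0.1985]
tcp_rot: [-179.9, -0.0, 101.0]
contact_force: [-0.9, 0.3, -0.8]
finger_gap: 0.0536
grip_force: 0.0
```

```bash
python3 - <<'E'
from h import *
p,e,im=pose(4,"w10")
C=cam("wrist",{"tool_pos":p,"tcp_rot":e})
g=cv2.GaussianBlur(cv2.cvtColor(im,cv2.COLOR_RGB2GRAY),(0,0),.6).astype(float)
for x0,x1 in ((294,304),(332,342)):
    a=np.abs(np.gradient(g[:,x0:x1].mean(1)));print([(k,int(a[k])) for k in range(60,400) if a[k]>a[k-1] and a[k]>=a[k+1] and a[k]>12])
print(proj(C,[[*(np.array([.4941,.0958])+s*u),.095] for s in (-.0485,-.0585,-.0685)]).round(0))
E
```

```text
t 30.8 pos [0.5047 0.0369 0.1979] rot [-1.7985e+02 -1.0000e-02  1.0086e+02] s -0.0598 lat -0.0008 F [-0.3  0.2 -0.4] gap 0.05315774623795643
[(69, 39), (129, 15), (133, 36), (157, 59), (160, 18), (162, 14), (205, 18), (229, 15), (284, 28), (307, 22)]
[(69, 39), (133, 35), (157, 58), (160, 18), (211, 13), (229, 15), (284, 30)]
[[319. 227.]
 [319. 240.]
 [319. 253.]]
```

View pics/w10.png

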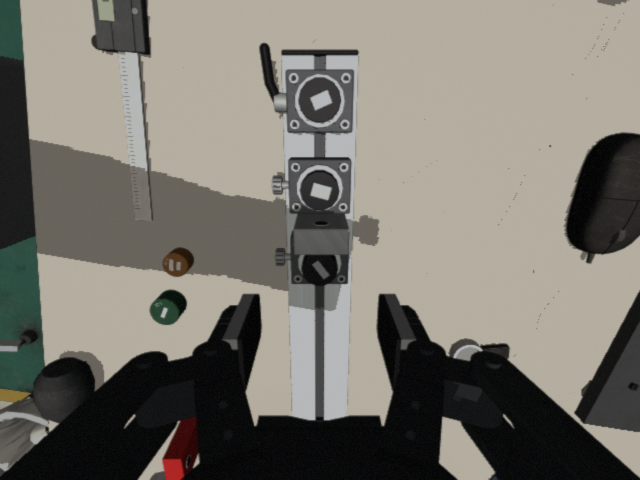

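The row is tight around the block, with gap 1 unchanged at 24 px between y=133 and 157 and the block top at (322,240). Regrasping and lifting straight up.

drive_tool --plan '[[[0,0.01,0.4],[0,0,0],0.7],[[0,0,0.7],[0,0,0],0.7],[[0,0,0.7],[0,0,0],0.7],[[0,0,0.5],[0,0,0],0.7],[[0,0,0.16],[0,0,0],0.7]]'

```text
t: 31.35
tool_pos: [0.5031, 0.0357, 0.0723]
tcp_rot: [-179.6, -0.1, 100.8]
contact_force: [0.6, 0.1, -0.7]
finger_gap: 0.0595
grip_force: 0.0
```

drive_tool --plan '[[[0,0,0],[0,0,0],0.5],[[0,0,0],[0,0,0],0.3],[[0,0,0],[0,0,0],0.3],[[0,0,0],[0,0,0],0.3],[[0,0,0],[0,0,0],0.3]]' --grip_force 35

```text
t: 31.85
tool_pos: [0.5066, 0.0361, 0.0765]
tcp_rot: [180.0, 0.1, 100.8]
contact_force: [-0.8, -2.1, -3.4]
finger_gap: 0.0396
grip_force: 38.3
```

drive_tool --plan '[[[0,0,-0.08],[0,0,0],0.3],[[0,0,-0.12],[0,0,0],0.3],[[0,0,-0.16],[0,0,0],0.3],[[0,0,-0.2],[0,0,0],0.3],[[0,0,-0.24],[0,0,0],0.3]]'

```text
t: 32.35
tool_pos: [0.5064, 0.0371, 0.1173]
tcp_rot: [180.0, -0.1, 100.9]
contact_force: [0.2, 0.1, -4.3]
finger_gap: 0.0396
grip_force: 38.3
```

drive_tool --plan '[[[0,0,-0.5],[0,0,0],0.3],[[0,0,-0.8],[0,0,0],0.3],[[0,0,-0.3],[0,0,0],0.3],[[0,0,0],[0,0,0],0.3],[[0,0,0],[0,0,0],0.3]]'

```text
t: 32.85
tool_pos: [0.5063, 0.0368, 0.1965]
tcp_rot: [179.9, -0.0, 100.9]
contact_force: [-0.2, -0.3, -4.0]
finger_gap: 0.0392
grip_force: 38.5
```

```bash
python3 - <<'E'
from h import *
p,e,im=pose(4,"w11")
C=cam("wrist",{"tool_pos":p,"tcp_rot":e})
g=cv2.GaussianBlur(cv2.cvtColor(im,cv2.COLOR_RGB2GRAY),(0,0),.6).astype(float)
for x0,x1 in ((294,304),(332,342)):
    a=np.abs(np.gradient(g[:,x0:x1].mean(1)));print([(k,int(a[k])) for k in range(60,300) if a[k]>a[k-1] and a[k]>=a[k+1] and a[k]>12])
for v in (133,157): print((ray(C,(318,v),.03)[0,:2]@u).round(4))
# return spot
rows([.4817,-.3092,p[2]],106.9,10,.3,{"tool_pos":p,"tcp_rot":e})
E
```

```text
t 33.0 pos [0.5053 0.0367 0.1952] rot [-1.7982e+02 -6.0000e-02  1.0085e+02] s -0.0601 lat -0.0002 F [-0.3  0.4 -3.7] gap 0.03936811738846427
[(69, 39), (130, 15), (134, 37), (158, 61), (161, 20), (164, 15), (166, 12), (170, 14), (207, 22), (215, 32), (232, 36)]
[(69, 38), (123, 12), (134, 36), (158, 61), (161, 21), (212, 16), (215, 29), (232, 35), (258, 12)]
0.0134
-0.0059
[[[-0.671,-0.177,-0.0],[-0.0,-0.0,-0.09],0.3],[[-0.669,-0.184,-0.0],[-0.0,-0.0,-0.09],0.3],[[-0.667,-0.191,-0.0],[-0.0,-0.0,-0.09],0.3],[[-0.665,-0.198,-0.0],[-0.0,-0.0,-0.09],0.3],[[-0.662,-0.205,-0.0],[-0.0,-0.0,-0.09],0.3]]
[[[-0.66,-0.212,-0.0],[-0.0,-0.0,-0.09],0.3],[[-0.658,-0.219,-0.0],[-0.0,-0.0,-0.09],0.3],[[-0.656,-0.226,-0.0],[-0.0,-0.0,-0.09],0.3],[[-0.653,-0.233,-0.0],[-0.0,-0.0,-0.09],0.3],[[-0.651,-0.239,-0.0],[-0.0,-0.0,-0.09],0.3]]
```

drive_tool --plan '[[[-0.5,-0.12,0],[0,0,-0.09],0.3],[[-0.7,-0.18,0],[0,0,-0.09],0.3],[[-0.7,-0.19,0],[0,0,-0.09],0.3],[[-0.7,-0.2,0],[0,0,-0.09],0.3],[[-0.7,-0.21,0],[0,0,-0.09],0.3]]'

```text
t: 33.55
tool_pos: [0.496, -0.1354, 0.1947]
tcp_rot: [-179.9, -0.1, 104.0]
contact_force: [1.0, -0.0, -3.1]
finger_gap: 0.0392
grip_force: 38.4
```

drive_tool --plan '[[[-0.7,-0.22,0],[0,0,-0.09],0.3],[[-0.7,-0.23,0],[0,0,-0.09],0.3],[[-0.7,-0.24,0],[0,0,-0.09],0.3],[[-0.7,-0.24,0],[0,0,-0.09],0.3],[[-0.51,-0.25,0],[0,0,-0.09],0.3]]'

```text
t: 34.05
tool_pos: [0.4827, -0.3116, 0.1946]
tcp_rot: [-180.0, -0.1, 107.0]
contact_force: [0.1, 0.0, -3.5]
finger_gap: 0.0394
grip_force: 38.3
```

drive_tool --plan '[[[0,0,0.2],[0,0,0],0.3],[[0,0,0.9],[0,0,0],0.3],[[0,0,0.9],[0,0,0],0.3],[[0,0,0.7],[0,0,0],0.3],[[0,0,0.2],[0,0,0],0.3]]'

```text
t: 34.55
tool_pos: [0.4787, -0.3056, 0.0456]
tcp_rot: [-179.6, -0.6, 107.0]
contact_force: [-18.0, 8.0, 51.9]
finger_gap: 0.0395
grip_force: 45.7
```

drive_tool --plan '[[[0,0,0],[0,0,0],0.3],[[0,0,0],[0,0,0],0.3],[[0,0,0],[0,0,0],0.3],[[0,0,0],[0,0,0],0.3],[[0,0,0],[0,0,0],0.3]]'

```text
t: 35.05
tool_pos: [0.4839, -0.3101, 0.052]
tcp_rot: [179.9, 0.1, 107.0]
contact_force: [0.4, -0.4, -3.4]
finger_gap: 0.0394
grip_force: 38.4
```

The fast descent overshot and touched the bench, peaking at about 55 N at the wrist, below the 120 N limit. It has settled 5 mm above. Lowering slowly now.

drive_tool --plan '[[[0,0,0.02],[0,0,0],0.3],[[0,0,0.02],[0,0,0],0.3],[[0,0,0.02],[0,0,0],0.3],[[0,0,0.01],[0,0,0],0.3],[[0,0,0],[0,0,0],0.3]]'

```text
t: 35.55
tool_pos: [0.483, -0.3095, 0.0472]
tcp_rot: [-180.0, -0.0, 107.0]
contact_force: [0.1, -0.2, -3.4]
finger_gap: 0.0396
grip_force: 38.4
```

drive_tool --plan '[[[0,0,0.01],[0,0,0],0.3],[[0,0,0.01],[0,0,0],0.3],[[0,0,0],[0,0,0],0.3],[[0,0,0],[0,0,0],0.3],[[0,0,0],[0,0,0],0.3]]'

```text
t: 36.05
tool_pos: [0.4832, -0.3097, 0.0465]
tcp_rot: [180.0, 0.0, 107.0]
contact_force: [0.1, 0.1, -3.6]
finger_gap: 0.0393
grip_force: 38.4
```

drive_tool --plan '[[[0,0,0.01],[0,0,0],0.3],[[0,0,0.01],[0,0,0],0.3],[[0,0,0.01],[0,0,0],0.3],[[0,0,0],[0,0,0],0.3],[[0,0,0],[0,0,0],0.3]]'

```text
t: 36.55
tool_pos: [0.4833, -0.3097, 0.0457]
tcp_rot: [180.0, 0.0, 107.0]
contact_force: [-2.4, 2.4, 5.6]
finger_gap: 0.0395
grip_force: 39.6
```

On the bench. Releasing and going up.

drive_tool --plan '[[[0,0,-0.015],[0,0,0],0.3],[[0,0,0],[0,0,0],0.7],[[0,0,0],[0,0,0],0.7],[[0,0,-0.1],[0,0,0],0.7],[[0,0,-0.5],[0,0,0],0.7]]'

```text
t: 37.05
tool_pos: [0.4812, -0.3081, 0.0735]
tcp_rot: [-179.8, -0.3, 107.0]
contact_force: [-0.3, -0.1, 0.5]
finger_gap: 0.0601
grip_force: 0.0
```

drive_tool --plan '[[[0,0,-0.9],[0,0,0],0.7],[[0,0,-0.9],[0,0,0],0.7],[[-0.5,0,-0.8],[0,0,0],0.7],[[-0.8,0,0],[0,0,0],0.7],[[-0.6,0,0],[0,0,0],0.7]]'

```text
t: 37.55
tool_pos: [0.5129, -0.4033, 0.2092]
tcp_rot: [179.8, 0.4, 107.0]
contact_force: [0.2, -0.0, -0.4]
finger_gap: 0.06
grip_force: 0.0
```

```bash
python3 - <<'E'
from h import *
p,e,im=pose(4,"w12")
t=env.read_camera("top");s=env.read_camera("side")
cv2.imwrite("pics/top9.png",t[:,:,::-1])
o=np.zeros((600,800,3),np.uint8)
o[:300]=cv2.resize(t[205:295,205:445,::-1],(800,300),interpolation=cv2.INTER_CUBIC)
o[300:,:400]=cv2.resize(s[210:360,230:430,::-1],(400,300));o[300:,400:]=cv2.resize(im[:,:,::-1],(400,300))
cv2.imwrite("pics/fin.png",o)
E
```

```text
t 37.7 pos [ 0.5127 -0.4044  0.2074] rot [1.7996e+02 6.0000e-02 1.0693e+02] s -0.4946 lat -0.077 F [ 0.6 -1.2 -0.2] gap 0.05929967132079023
```

View pics/fin.png

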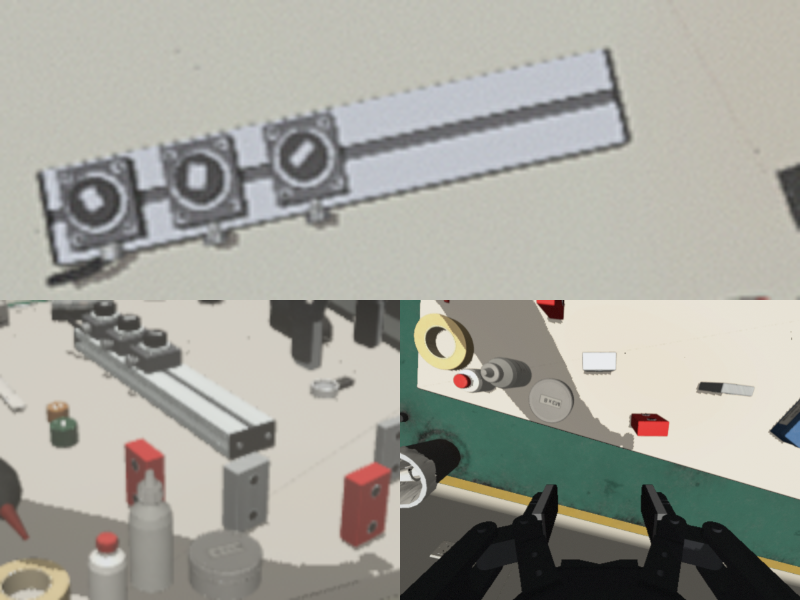

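The final views show three evenly spaced holders, both gaps clear, the thick block standing on the bench where it began, and the thin block and bystanders undisturbed. Handing in.

```bash
python3 -c "
from plant import env
print(env.finish_job())"
```

```text
the job is handed in; nothing more can be done
None
```

The job is handed in at about 38 s: both gaps were set by pushing each holder against the 20 mm block until it stalled, and the block is back on the bench at its starting spot. On the way back it touched the bench hard once, with a last reading of about 55 N at the wrist (limit 120 N).

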